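Feed a rearing tub and set its lamp timer

ROBOT

A 6-joint arm with a two-finger parallel gripper is mounted at the origin on the work surface. World frame = base frame: x ahead of the robot, y to its left, z up, the work surface at z = 0. Lengths are in m, angles in rad, forces in N, time in s.
With the tool pointing down it reaches from about 0.35 to 0.975 m from the base axis. Payload 4.9 kg.
Tool frame: the origin (TCP) lies between the finger pads, 19 mm behind the fingertips; this is the grasp point; z points along the fingers, y is the line along which they close (so a half turn about z gives the same grasp; the last joint's range is limited). The gripper opens to 85 mm and grips with 20 to 120 N. Pads are 22 mm wide; open, the fingers measure 114 mm over their backs; the gripper's body (76 mm by 85 mm) begins 54 mm behind the grasp point. The pads swing forward as they close: fully open they stand 13 mm farther back than shut.
Start: joints at [1.047, 0.053, 1.613, -0, 1.476, -0.119], TCP at [0.246, 0.574, 0.25] pointing down, gripper open.
Joint ranges: [-3.01, 3.01], [-1.01, 2.22], [0.06, 2.58], [-1.02, 4.17], [0.09, 2.62], [-3.14, 3.14]. Speed limits (rad/s): [2.57, 2.57, 3.14, 3.14, 3.14, 3.14].

INTERFACE

Orientations are given as a rotation vector (axis times angle).
In Python, from station import ctrl gives the robot as it stands. The module is installed in compiled form; this text tells all that it offers.
- The arm moves only by the tool jog_arm, never from a script. Its argument "deltas" is a list of rows, each a list of 3 entries, a list of its own where there are three numbers: the closure, from -1 (fully open) to 1 (shut), then the shift along the world's x, y, z scaled (see below), then the turn, a rotation vector about the world's x, y, z scaled (see below). A call has 1 to 12 rows; each row is the pose to reach, as a shift and turn from the pose commanded when the call began, turning the shorter way round; what a row does not reach only later rows make up. The controller multiplies each number of a shift by 0.4 m and each number of a turn by 180 degrees. A row lasts 1/12 s, in which the tool goes at most 41.7 mm and 7.16 degrees, less where a joint would pass 70% of its speed; a pose out of reach is approached as far as the arm can. A call with a number of a shift or a turn outside -1 to 1 is refused whole. A call with a gripper value outside its range is refused whole. The fingers move at their own pace and stop on an object; "squeeze" is the grip in N (left out, the last holds). Time passes only in rows, so rows that repeat a pose let the fingers close. It gives the time, the measured TCP pose, the force, the opening and the grip force at its end, in the units of the state.
- ctrl.get_obs(): the state, without advancing time (a new reading comes with each control period).
- ctrl.get_image(name): name is "scene" or "top" or "wrist"; returns the picture (480x640x3 uint8, red, green, blue); there is no depth.
- ctrl.get_calibration(name): a dict with "K" (3x3 intrinsics, pixels), "dist_coeffs" ([k1, k2, p1, p2, k3] as OpenCV has them; the pictures are not rectified), "extrinsics" (4x4, takes a point from world to camera coordinates). Camera axes: x right, y down, z forward; pixel columns grow to the right and rows downward; lengths in m; the calibration is good to about 2 mm. A picture is of the moment at which its call begins: read the wrist's pose just before it. get_calibration takes no time and is no camera call; for the wrist camera it gives the pose at the moment of the call.
- ctrl.finish_job(): hands the job in; it is judged then, once.
The state is a dict: "t": time; "q": joint angles; "dq": joint speeds; "effort": joint torques, N m; "tool_pos": TCP position; "tool_rot": TCP orientation; "contact_force": force on the tool from outside, world axes, zero at the start; "wrist_torque": the same for the moment, N m; "opening": finger opening in m; "grip_force": force on a finger pad.
Only numpy, scipy, OpenCV 4.12 (cv2) and the standard library are available. Lean on these libraries where they do the work, as an engineer would, in place of code of your own. Each camera call takes 0.05 s, during which the arm holds its last target. There are 200 camera calls.

TASK

Pick up the steel feeding tray by its upright handle, carry it to the open plastic rearing tub and tip it close over the tub so that all three feed biscuits slide off into it, without touching the biscuits with the fingers. Put the empty tray back flat on the middle of its rubber mat and let go, then turn the selector on the sloped lamp timer to the long mark. Leave the tub where it stands and do not disturb the jar, the stack of dishes or the small lidded tub.

Things in the scene. Friction and masses are not known exactly. Their poses are not given: they have to be found in the camera images.
- tray: steel tray, 160 mm (x) by 110 (y), floor 4 thick, side walls 20 high, 4 thick, a 20 mm back wall at -x, fully open at +x. Black upright handle plate inside the -x end, centred at x = -74 mm: 12 mm thick (x), 44 wide (y), top 76 above the underside. About 180 g. Origin: centre of underside, z up. Starts on the mat, turned roughly like it, open end away from the robot
- tray_grip (a point): point in the tray's handle plate, 55 mm above the tray's underside, 21 mm below the plate's top; a good place for the TCP, fingers closing along the tray's x. Axes as the tray's
- tray_lip (a point): middle of the tray's open edge (x = 80 mm), on the floor's upper face 4 mm above the underside. Axes as the tray's
- mat: black rubber mat fixed on the table, 230 mm (x) by 150 mm (y), 4 mm thick: the tray's place. Origin: centre of its underside, at table height. It stands on the left or right of the tub, the lamp timer on the other side
- feed1: feed biscuit: brown rounded block 26 x 20 x 18 mm, about 15 g. The three start flat on the tray floor, side by side across it, 20 mm nearer the handle to 35 mm nearer the open end than the tray's middle. Origin: centre of its underside, x along its 26 mm, z up. It starts to slide on the tray at a slope of about 20 to 30 degrees
- feed2: feed biscuit: brown rounded block 26 x 20 x 18 mm, about 15 g. The three start flat on the tray floor, side by side across it, 20 mm nearer the handle to 35 mm nearer the open end than the tray's middle. Origin: centre of its underside, x along its 26 mm, z up. It starts to slide on the tray at a slope of about 20 to 30 degrees
- feed3: feed biscuit: brown rounded block 26 x 20 x 18 mm, about 15 g. The three start flat on the tray floor, side by side across it, 20 mm nearer the handle to 35 mm nearer the open end than the tray's middle. Origin: centre of its underside, x along its 26 mm, z up. It starts to slide on the tray at a slope of about 20 to 30 degrees
- tub: loose open cream plastic tub, outside 220 mm (x) by 200 mm (y) by 90 mm high (its rolled rim 6 mm wider all round), walls and floor 4 mm thick, about 0.7 kg. Origin: centre of its underside; z up
- timer: grey lamp timer fixed on the table on a 150 x 130 mm dark foot: a box 130 x 120 x 50 mm whose face slopes 28 degrees from level, lower edge towards the timer's -x (the robot's side), face centre about 82 mm above the table. Highest edge about 113 mm. Origin: centre of the foot's underside; z up
- selector (a joint): selector angle, 0 to 1.5 rad, growing clockwise seen facing the panel; stops at both ends. Four positions, each with a white tick on the panel: 0, 0.5, 1.0 and 1.5; the long thick mark is at 1.0, the others are short. Friction of about 0.03 N m holds it wherever it is let go. Starts between 0 and 0.55
- selector_grip (a point): point on the selector's axis in its black bar grip, 33 mm above the panel, 12 below the grip's top. z: the axis, out of the panel (28 degrees from vertical, leaning to the robot); x: along the bar to the end whose white line points at the ticks; the axes turn with it. Bar 44 mm long, 14 wide, on a 44 mm round skirt that ends 13 mm above the panel
- long_mark (a point): middle of the long white mark on the panel, 40 mm from the selector's axis. z: out of the panel; x: up the slope; y: across the panel to the left seen from the robot
- jar: amber glass jar 60 mm across, 90 mm tall, bystander. Origin: centre of its underside
- dishes: stack of three clear flat dishes 92 mm across, 44 mm tall, bystander. Origin: centre of its underside
- small_tub: small cream tub with white lid, 106 x 81 x 58 mm, bystander. Origin: centre of its underside
Mind the look-alikes: they are no part of the job. There is more than one size of the timer; the job needs the larger. Leave any green look-alike of the tray alone.

How it is judged:
On the way, in this order (a step that is already met when the one before it is completed fails the run):
1. the tray is lifted clear of the mat with the three biscuits on it (height (world z) of tray above 0.05 m and x of feed1 in the frame of tray between -0.08 and 0.08 m and y of feed1 in the frame of tray between -0.052 and 0.052 m and z of feed1 in the frame of tray between 0 and 0.03 m and x of feed2 in the frame of tray between -0.08 and 0.08 m and y of feed2 in the frame of tray between -0.052 and 0.052 m and z of feed2 in the frame of tray between 0 and 0.03 m and x of feed3 in the frame of tray between -0.08 and 0.08 m and y of feed3 in the frame of tray between -0.052 and 0.052 m and z of feed3 in the frame of tray between 0 and 0.03 m), for 0.2 s.
2. all three biscuits are in the tub while the tray is still held tipped (over 0.3 rad), its open edge below 0.2 m (x of feed1 in the frame of tub between -0.107 and 0.107 m and y of feed1 in the frame of tub between -0.097 and 0.097 m and z of each of feed1, feed2, feed3 in the frame of tub below 0.05 m and x of feed2 in the frame of tub between -0.107 and 0.107 m and y of feed2 in the frame of tub between -0.097 and 0.097 m and x of feed3 in the frame of tub between -0.107 and 0.107 m and y of feed3 in the frame of tub between -0.097 and 0.097 m and angle between tray's own z axis and vertical above 0.3 rad and height (world z) of tray_lip below 0.2 m and height (world z) of tray above 0.05 m), for 0.1 s.
3. the empty tray lies flat on the middle of its mat, let go (horizontal distance between tray and mat below 0.035 m and angle between tray's own z axis and vertical below 0.08 rad and height (world z) of tray below 0.012 m and x of feed1 in the frame of tub between -0.107 and 0.107 m and y of feed1 in the frame of tub between -0.097 and 0.097 m and z of each of feed1, feed2, feed3 in the frame of tub below 0.05 m and x of feed2 in the frame of tub between -0.107 and 0.107 m and y of feed2 in the frame of tub between -0.097 and 0.097 m and x of feed3 in the frame of tub between -0.107 and 0.107 m and y of feed3 in the frame of tub between -0.097 and 0.097 m and contact force between the fingers and tray below 0.1 N), for 0.3 s.
4. the selector stands at the long mark (value of joint selector between 0.88 and 1.12 rad), for 0.3 s.
At the end, for the whole second after the job is handed in: All three biscuits lie at rest inside the tub (within its walls, below half its height), the tray lies at rest flat on its mat with its centre within 35 mm of the mat's centre and tilted under 0.08 rad, and the selector is within 0.12 rad of the long mark (1.0 rad) (all of step 4 and x of feed1 in the frame of tub between -0.107 and 0.107 m and y of feed1 in the frame of tub between -0.097 and 0.097 m and z of each of feed1, feed2, feed3 in the frame of tub below 0.05 m and x of feed2 in the frame of tub between -0.107 and 0.107 m and y of feed2 in the frame of tub between -0.097 and 0.097 m and x of feed3 in the frame of tub between -0.107 and 0.107 m and y of feed3 in the frame of tub between -0.097 and 0.097 m and horizontal distance between tray and mat below 0.035 m and angle between tray's own z axis and vertical below 0.08 rad and height (world z) of tray below 0.012 m and linear speed of each of feed1, feed2, feed3, tray, tub below 0.03 m/s); the robot touches nothing.
It fails at once if the fingers touch a biscuit (contact force between the fingers and feed1 above 0.3 N or contact force between the fingers and feed2 above 0.3 N or contact force between the fingers and feed3 above 0.3 N).
It fails at once if the tub is shifted more than 30 mm or tipped (distance of tub from where it was at the start of the episode above 0.03 m or angle between tub's own z axis and vertical above 0.2 rad).
It fails at once if a bystander is moved more than 20 mm or tipped (distance of any of jar, dishes, small_tub from where it was at the start of the episode above 0.02 m or angle between any of jar, dishes, small_tub's own z axis and vertical above 0.3 rad).
It also fails if it takes over 64 s, if anything falls off the work surface, if the arm or the gripper's body presses on something with over 40 N, if the wrist force passes 120 N, or if a joint passes its speed limit or range.

## Working session

There is one attempt and no reset: what is moved stays moved. The work goes in short steps, Python scripts to look and compute and a tool call to move; the robot and the scene stay as the last step left them, time stands still between calls to the robot, and variables do not carry over. Pictures are saved under pics/ and viewed, at most 10 in all, crops included, and the job is handed in when it is done.

Besides the shell and the picture viewer there is one more tool, called after ">>>" as name([rows], argument=value, ...), one row to a line, values as JSON. jog_arm: Moves the arm, as the interface text tells. Its arguments: {"type":"object","properties":{"deltas":{"type":"array","items":{"type":"array"}},"squeeze":{"type":"number"}},"required":["deltas"]}

```bash
mkdir -p pics
cat > h.py <<'E'
import numpy as np,cv2
from station import ctrl
from scipy.spatial.transform import Rotation as R
def grab(n):
    c=ctrl.get_calibration(n); im=ctrl.get_image(n)
    return im,np.array(c["K"],float),np.array(c["dist_coeffs"],float),np.array(c["extrinsics"],float)
def save(f,im): cv2.imwrite("pics/"+f,im[:,:,::-1])
def ray(p,K,d,E):
    u=cv2.undistortPoints(np.array(p,float).reshape(-1,1,2),K,d).reshape(-1,2)
    D=np.c_[u,np.ones(len(u))]@E[:3,:3]; return -E[:3,:3].T@E[:3,3],D
def plane(p,z,K,d,E):
    o,D=ray(p,K,d,E); return o+D*((z-o[2])/D[:,2:])
def proj(P,K,d,E):
    return cv2.projectPoints(np.array(P,float).reshape(-1,1,3),cv2.Rodrigues(E[:3,:3])[0],E[:3,3],K,d)[0].reshape(-1,2)
def tri(v): # list of (o,d)
    A=np.zeros((3,3));b=np.zeros(3)
    for o,d in v:
        d=d/np.linalg.norm(d);M=np.eye(3)-np.outer(d,d);A+=M;b+=M@o
    x=np.linalg.solve(A,b); return x,[np.linalg.norm((np.eye(3)-np.outer(d,d)/(d@d))@(x-o)) for o,d in v]
E
python3 - <<'E'
from h import *
print(ctrl.get_obs())
import pickle
S={}
for n in("scene","top"):
    S[n]=grab(n); save(n+"0.png",S[n][0]); print(n,S[n][1:])
pickle.dump(S,open("s0.pkl","wb"))
E
```

```text
{'t': 0.0, 'q': array([ 1.04701136e+00,  5.33624498e-02,  1.61427442e+00, -1.93849869e-05,
        1.47602468e+00, -1.18992472e-01]), 'dq': array([-6.08458761e-04,  7.22190779e-05,  1.82353689e-03,  1.05931131e-04,
       -5.83858171e-04,  1.33387126e-03]), 'effort': array([ 7.45425841e-04, -3.93694282e+01, -3.70168483e+01, -5.82391181e-05,
        7.17189949e-03, -4.85005827e-06]), 'tool_pos': array([0.24584845, 0.57398107, 0.24877122]), 'tool_rot': array([-0.63138343, -3.07684237,  0.00309237]), 'contact_force': array([ 1.65286234, -0.25993561, -0.0957477 ]), 'wrist_torque': array([0.00619559, 0.0139771 , 0.02922445]), 'grip_force': 0.0, 'opening': 0.08539195684797486}
scene (array([[450.15377568,   0.        , 318.44026338],
       [  0.        , 450.15377568, 243.69578196],
       [  0.        ,   0.        ,   1.        ]]), array([-0.00678308,  0.        ,  0.        ,  0.        ,  0.        ]), array([[ 0.0632273 ,  0.99798633,  0.00505872,  0.00456256],
       [ 0.79018216, -0.04696442, -0.61106996, -0.41356787],
       [-0.60960189,  0.04263362, -0.79156043,  1.49938371],
       [ 0.        ,  0.        ,  0.        ,  1.        ]]))
top (array([[509.45873677,   0.        , 318.40572064],
       [  0.        , 509.45873677, 231.99713545],
       [  0.        ,   0.        ,   1.        ]]), array([0.02436772, 0.        , 0.        , 0.        , 0.        ]), array([[ 0.02137572, -0.99962229,  0.01727283, -0.07033231],
       [-0.98484574, -0.02402764, -0.17176012,  0.63025669],
       [ 0.17211027, -0.01333958, -0.98498737,  1.24596309],
       [ 0.        ,  0.        ,  0.        ,  1.        ]]))
```

View pics/top0.png

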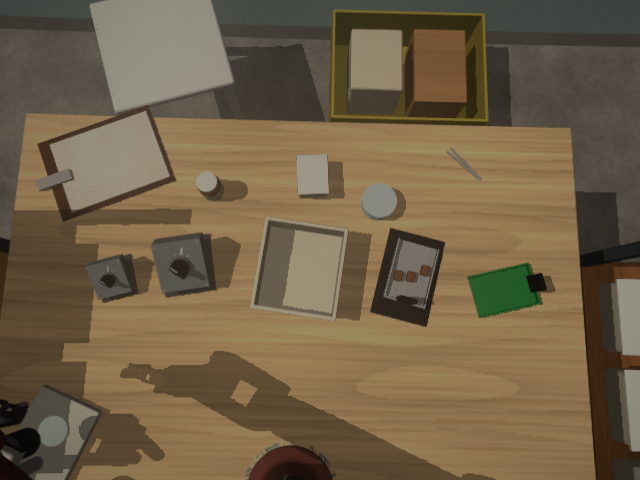

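View pics/scene0.png

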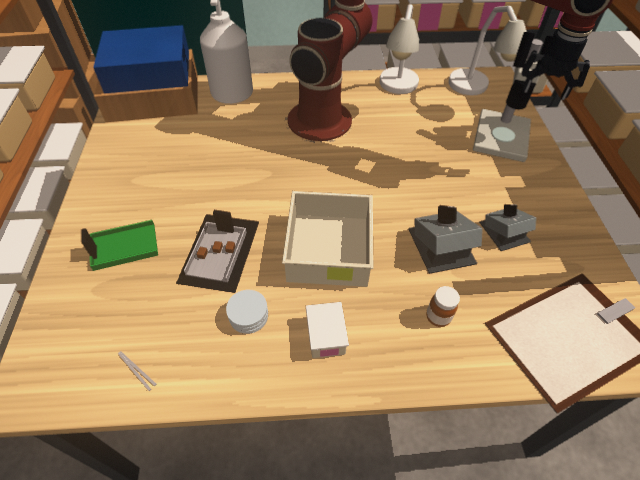

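The top view shows the mat and steel tray at (408,278), with biscuits at (399,275), (411,276) and (425,270) and the black handle at (407,300). The tub is at (300,268). The candidates are:
- **Timers:** (183,265), larger, and (110,278), smaller. The job needs the larger one.
- **Trays:** steel at (408,278) and green at (508,290). The steel one is meant.

Next I'll measure, with an enlarged crop to confirm.

Run:
```python
from h import *
import pickle
S=pickle.load(open("s0.pkl","rb"))
im,K,d,E=S["top"]
# mat: dark
sub=np.zeros((480,640),np.uint8); g=im.max(2)
m=((g<75)).astype(np.uint8); roi=np.zeros_like(m); roi[215:340,362:452]=1
m=m*roi
c=cv2.findContours(cv2.morphologyEx(m,cv2.MORPH_OPEN,np.ones((2,2))),cv2.RETR_EXTERNAL,cv2.CHAIN_APPROX_NONE)[0]
c=max(c,key=cv2.contourArea); r=cv2.minAreaRect(c); b=cv2.boxPoints(r)
P=plane(b,0.004,K,d,E); print("mat",b.round(1).tolist(),P.round(4).tolist(),P.mean(0),[np.linalg.norm(P[i]-P[i-1]) for i in range(4)])
crop=lambda i,x,y,w,h,s:cv2.resize(i[y:y+h,x:x+w],None,fx=s,fy=s,interpolation=cv2.INTER_CUBIC)
A=crop(im,365,225,90,110,5);B=crop(im,85,225,140,90,4)
C=crop(S["scene"][0],180,200,90,95,4)[:, :]; D=crop(S["scene"][0],400,195,145,80,3)
cv=np.zeros((600,800,3),np.uint8); A=crop(im,365,225,85,105,3);cv[:315,:255]=A;
B=crop(im,75,225,145,85,3);cv[:255,260:695]=B
C=crop(S["scene"][0],175,200,90,95,3);cv[315:600,:270]=C;cv[320:320+D.shape[0],275:275+D.shape[1]]=D
save("crops.png",cv)
```

```text
mat [[370.5, 313.29998779296875], [390.79998779296875, 229.0], [447.20001220703125, 242.60000610351562], [426.8999938964844, 326.8999938964844]] [[0.4305, -0.1958, 0.004], [0.6535, -0.2493, 0.004], [0.6204, -0.399, 0.004], [0.3992, -0.3414, 0.004]] [ 0.5258828  -0.29637756  0.004     ] [np.float64(0.1488881969239318), np.float64(0.2293228826458277), np.float64(0.15332455836638137), np.float64(0.22860447554662616)]
```

View pics/crops.png

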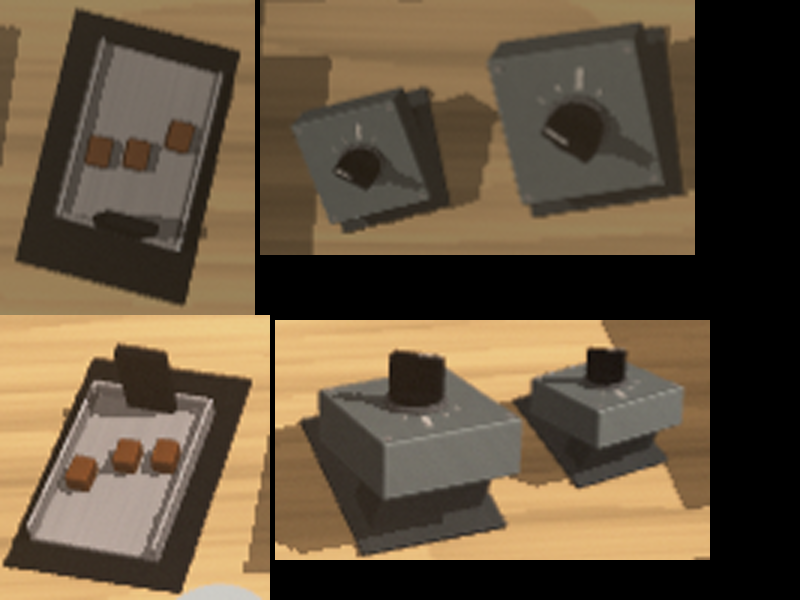

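The crop confirms it: the steel tray sits on the black mat, and the larger timer is the right-hand one in the top view at (183,265). The mat's measured size matches the text.

Run:
```python
from h import *
import pickle
S=pickle.load(open("s0.pkl","rb"))
im,K,d,E=S["top"]
# tub rim outer corners (picked from mask): light, low-saturation vs wood
hsv=cv2.cvtColor(im,cv2.COLOR_RGB2HSV); roi=np.zeros((480,640),np.uint8); roi[210:328,245:355]=1
for x,y in [(300,222),(345,270),(262,250),(256,290),(240,270),(370,300)]: print(im[y,x],hsv[y,x])
m=((hsv[...,1]<85)).astype(np.uint8)*roi
m=cv2.morphologyEx(m,cv2.MORPH_OPEN,np.ones((2,2)))
c=max(cv2.findContours(m,cv2.RETR_EXTERNAL,cv2.CHAIN_APPROX_NONE)[0],key=cv2.contourArea)
b=cv2.approxPolyDP(cv2.convexHull(c),5,True).reshape(-1,2); P=plane(b,0.09,K,d,E)
print("tub",b.tolist(),P.round(4).tolist(),P.mean(0),[np.linalg.norm(P[i]-P[i-1]).round(4) for i in range(len(P))])
T=R.from_rotvec(ctrl.get_obs()["tool_rot"]).as_matrix(); p=ctrl.get_obs()["tool_pos"]
c=ctrl.get_calibration("wrist"); W=np.array(c["extrinsics"]); print(c["K"],c["dist_coeffs"])
o=-W[:3,:3].T@W[:3,3]; print("cam in tool",T.T@(o-p),"\n",T.T@W[:3,:3].T)
print("tool R",T.round(3))
for n,px in (("big",[(180,267)]),("yaw",[(180,267)])):
  print(n,plane(px,0.115,K,d,E))
# plane at 82 mm, timer face corners
print(plane([(152,240),(207,233),(214,289),(161,297)],0.082,K,d,E).round(3))
```

```text
[156 142 116] [ 20  65 156]
[91 75 53] [ 17 106  91]
[149 137 112] [ 20  63 149]
[109  99  81] [ 19  66 109]
[148 119  81] [ 17 115 148]
[147 118  82] [ 17 113 147]
tub [[267, 217], [348, 229], [335, 321], [251, 309]] [[0.6604, 0.0735, 0.09], [0.635, -0.1289, 0.09], [0.4089, -0.1001, 0.09], [0.4331, 0.1032, 0.09]] [ 0.534333   -0.01309017  0.09      ] [np.float64(0.2293), np.float64(0.204), np.float64(0.228), np.float64(0.2047)]
[[422.18008713   0.         317.71202157]
 [  0.         422.18008713 237.4473866 ]
 [  0.           0.           1.        ]] [-0.03302387  0.          0.          0.          0.        ]
cam in tool [ 0.08365048 -0.0001845  -0.12487377] 
 [[-6.22789668e-04 -9.45052307e-01 -3.26918567e-01]
 [ 9.99997757e-01 -1.25030274e-03  1.70933460e-03]
 [-2.02415779e-03 -3.26916769e-01  9.45050966e-01]]
tool R [[-0.919  0.394 -0.001]
 [ 0.394  0.919 -0.002]
 [ 0.    -0.002 -1.   ]]
big [[0.52827102 0.27384748 0.115     ]]
yaw [[0.52827102 0.27384748 0.115     ]]
[[0.597 0.356 0.082]
 [0.618 0.221 0.082]
 [0.48  0.196 0.082]
 [0.458 0.323 0.082]]
```

>>> jog_arm([
  [-1, [0.33, -1, 0.12], [0, 0, -0.225]],
  [-1, [0.33, -1, 0.12], [0, 0, -0.225]],
  [-1, [0.33, -1, 0.12], [0, 0, -0.225]],
  [-1, [0.33, -1, 0.12], [0, 0, -0.225]],
  [-1, [0.33, -1, 0.12], [0, 0, -0.225]],
  [-1, [0.33, -1, 0.12], [0, 0, -0.225]],
  [-1, [0.33, -1, 0.12], [0, 0, -0.225]],
  [-1, [0.33, -1, 0.12], [0, 0, -0.225]],
  [-1, [0.33, -1, 0.12], [0, 0, -0.225]],
  [-1, [0.33, -1, 0.12], [0, 0, -0.225]],
  [-1, [0.33, -1, 0.12], [0, 0, -0.225]],
])

```text
t: 1.02
tool_pos: [0.3795, 0.17, 0.2986]
tool_rot: [1.665, 2.661, -0.001]
contact_force: [0.1, -0.6, -0.3]
opening: 0.0854
grip_force: 0.0
```

>>> jog_arm([
  [-1, [0.33, -1, 0], [0, 0, -0.225]],
  [-1, [0.33, -1, 0], [0, 0, -0.225]],
  [-1, [0.33, -1, 0], [0, 0, -0.225]],
  [-1, [0.33, -1, 0], [0, 0, -0.225]],
  [-1, [0.33, -1, 0], [0, 0, -0.225]],
  [-1, [0.33, -1, 0], [0, 0, -0.225]],
  [-1, [0.33, -1, 0], [0, 0, -0.225]],
  [-1, [0.33, -1, 0], [0, 0, -0.225]],
  [-1, [0.33, -1, 0], [0, 0, -0.225]],
  [-1, [0.33, -1, 0], [0, 0, -0.225]],
  [-1, [0.33, -1, 0], [0, 0, -0.225]],
  [-1, [0.33, -1, 0], [0, 0, -0.225]],
])

```text
t: 2.02
tool_pos: [0.5103, -0.2271, 0.2965]
tool_rot: [-2.48, -1.925, 0.001]
contact_force: [0.3, 0.3, 0.1]
opening: 0.0854
grip_force: 0.0
```

Run:
```python
from h import *
import pickle
S=grab("wrist"); pickle.dump(S,open("w1.pkl","wb")); save("w1.png",S[0])
o=ctrl.get_obs();print(o["tool_pos"],R.from_rotvec(o["tool_rot"]).as_matrix().round(3),S[3])
```

```text
[ 0.51009786 -0.22564767  0.29689695] [[ 0.246  0.969 -0.002]
 [ 0.969 -0.246  0.002]
 [ 0.001 -0.002 -1.   ]] [[ 0.96861404 -0.24855436 -0.00274994 -0.55063205]
 [-0.23423812 -0.91641427  0.32452642 -0.14583792]
 [-0.08318255 -0.31369671 -0.94587263  0.3971689 ]
 [ 0.          0.          0.          1.        ]]
```

View pics/w1.png

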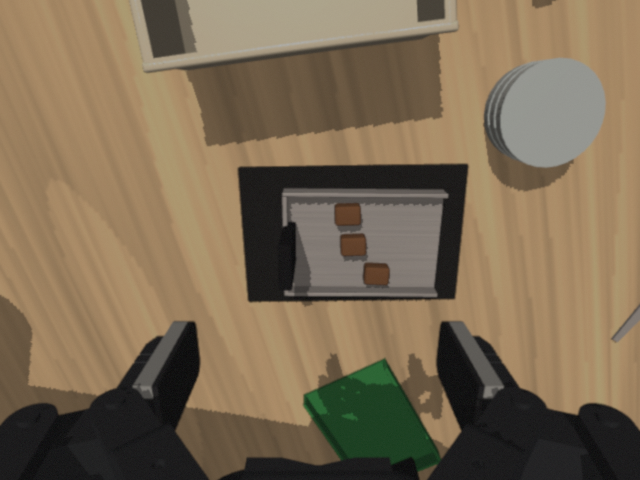

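The wrist view shows the tray rim with corners near (283,190), (447,192), (437,296) and (285,294). The handle is at (289,257). I'll refine the corners with an enlargement.

Run:
```python
from h import *
import pickle
im=pickle.load(open("w1.pkl","rb"))[0]; s=pickle.load(open("s0.pkl","rb"))["scene"][0]
g=lambda i:np.clip(255*(i/255.)**0.5,0,255).astype(np.uint8)
cv=np.zeros((600,800,3),np.uint8)
A=cv2.resize(g(im[175:310,265:330]),None,fx=4,fy=4,interpolation=cv2.INTER_CUBIC); cv[:540,:260]=A
A=cv2.resize(g(im[175:310,400:475]),None,fx=3,fy=4,interpolation=cv2.INTER_CUBIC); cv[:540,270:495]=A
A=cv2.resize(g(s[200:245,195:250]),None,fx=5,fy=5,interpolation=cv2.INTER_CUBIC); cv[:225,500:775]=A
save("w1c.png",cv)
```

```text
(no output)
```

View pics/w1c.png

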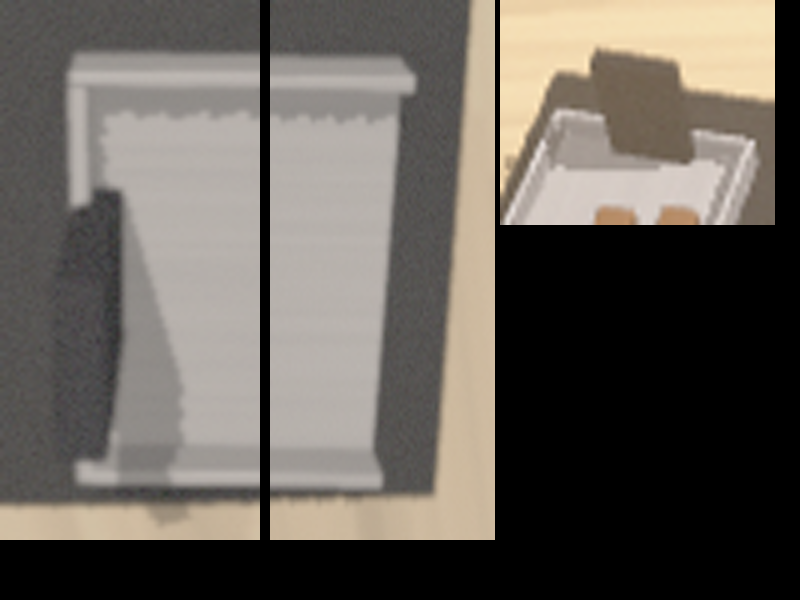

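Run:
```python
from h import *
import pickle
W=pickle.load(open("w1.pkl","rb"));S=pickle.load(open("s0.pkl","rb"))
c=[(282.5,192.5),(448.3,193),(437.7,296.8),(284.5,296.8)]
for z in(0.024,):
    P=plane(c,z,*W[1:]); print(z,P.round(4).tolist(),P.mean(0),[np.linalg.norm(P[i]-P[i-1]).round(4) for i in range(4)],
     [np.degrees(np.arctan2(*(P[j]-P[i])[[1,0]])) for i,j in((0,1),(3,2))],np.degrees(np.arctan2(*(P[0]-P[3])[[1,0]])))
def t2(a,n,b):
    o,D=ray([a],*W[1:]);o2,D2=ray([b],*S[n][1:]); return tri([(o,D[0]),(o2,D2[0])])
print("handle top",t2((285.5,263.5),"scene",(223,212.6)))
# rim +y back corner in scene crop (550,112) ; wrist (282.5,192.5)?  -y back corner scene (755,143)
for s in((755,143),(550,112)):
  p=(195+(s[0]-500)/5,200+s[1]/5)
  for w in c[:1]+c[3:]: print(p,w,t2(w,"scene",p))
# mat in wrist
g=W[0].max(2);m=(g<60).astype(np.uint8);m[:150]=0;m[315:]=0;m[:,:225]=0;m[:,480:]=0
k=max(cv2.findContours(m,cv2.RETR_EXTERNAL,cv2.CHAIN_APPROX_NONE)[0],key=cv2.contourArea)
b=cv2.approxPolyDP(cv2.convexHull(k),4,True).reshape(-1,2);P=plane(b,.004,*W[1:]);print("mat",b.tolist(),P.round(4).tolist(),P.mean(0))
P0=[P.mean(0)]
```

```text
0.024 [[0.4758, -0.2251, 0.024], [0.6304, -0.2651, 0.024], [0.6028, -0.3726, 0.024], [0.4472, -0.3328, 0.024]] [ 0.53906998 -0.29889678  0.024     ] [np.float64(0.1114), np.float64(0.1596), np.float64(0.1111), np.float64(0.1606)] [np.float64(-14.48566813247726), np.float64(-14.373266299695047)] 75.12857357532243
handle top (array([ 0.46862572, -0.27636743,  0.07901074]), [np.float64(0.0004504900737216521), np.float64(0.0004504900737217334)])
(246.0, 228.6) (282.5, 192.5) (array([ 0.47529987, -0.22581562,  0.02018456]), [np.float64(7.013307783160962e-05), np.float64(7.013307783159151e-05)])
(246.0, 228.6) (284.5, 296.8) (array([ 0.48278352, -0.25950702,  0.07516767]), [np.float64(0.04889007345253147), np.float64(0.04889007345253148)])
(205.0, 222.4) (282.5, 192.5) (array([ 0.48451586, -0.27104951,  0.05926611]), [np.float64(0.052176194574509116), np.float64(0.05217619457450899)])
(205.0, 222.4) (284.5, 296.8) (array([ 0.44600129, -0.33556317,  0.01843749]), [np.float64(0.00016653880413827963), np.float64(0.00016653880413823659)])
mat [[466, 165], [453, 297], [249, 300], [239, 168]] [[0.6568, -0.2472, 0.004], [0.6227, -0.3885, 0.004], [0.4039, -0.3363, 0.004], [0.438, -0.1945, 0.004]] [ 0.53034125 -0.29164121  0.004     ]
```

The tray centre is (0.539,-0.299) with yaw -14.4°, and the handle is at (0.4675,-0.2795) with its top at z 0.079. Sizes and heights agree with the text.

>>> jog_arm([
  [-1, [-0.06, -0.07, -0.1], [0, 0, 0]],
  [-1, [-0.106, -0.134, -0.2], [0, 0, 0]],
  [-1, [-0.106, -0.134, -0.3], [0, 0, 0]],
  [-1, [-0.106, -0.134, -0.38], [0, 0, 0]],
  [-1, [-0.106, -0.134, -0.45], [0, 0, 0]],
  [-1, [-0.106, -0.134, -0.5], [0, 0, 0]],
  [-1, [-0.106, -0.134, -0.55], [0, 0, 0]],
  [-1, [-0.106, -0.134, -0.58], [0, 0, 0]],
  [-1, [-0.106, -0.134, -0.595], [0, 0, 0]],
  [-1, [-0.106, -0.134, -0.595], [0, 0, 0]],
  [-1, [-0.106, -0.134, -0.595], [0, 0, 0]],
])

```text
t: 2.98
tool_pos: [0.4685, -0.2789, 0.0611]
tool_rot: [2.477, 1.93, 0.001]
contact_force: [-0.1, -0.5, 1.0]
opening: 0.0854
grip_force: 0.0
```

Run:
```python
from h import *
o=ctrl.get_obs();print(o["tool_pos"],o["contact_force"],o["q"])
S=grab("wrist"); save("w2.png",S[0])
```

```text
[ 0.46847594 -0.27894463  0.06107911] [-0.05442201 -0.46412441  0.98478096] [-6.73598546e-01  6.01255556e-02  1.94166852e+00  7.77559917e-05
  1.13828909e+00 -4.26799569e-01]
```

View pics/w2.png

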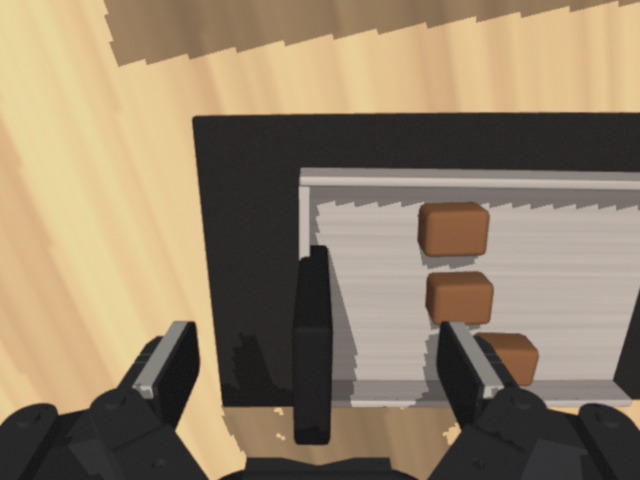

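The handle is centred between the pads at (312,390), and the biscuits lie below and ahead of the fingers. I'll close the gripper.

>>> jog_arm([
  [1, [0, 0, 0], [0, 0, 0]],
  [1, [0, 0, 0], [0, 0, 0]],
  [1, [0, 0, 0], [0, 0, 0]],
  [1, [0, 0, 0], [0, 0, 0]],
  [1, [0, 0, 0], [0, 0, 0]],
  [1, [0, 0, 0], [0, 0, 0]],
  [1, [0, 0, 0], [0, 0, 0]],
  [1, [0, 0, 0], [0, 0, 0]],
  [1, [0, 0, 0], [0, 0, 0]],
  [1, [0, 0, 0], [0, 0, 0]],
  [1, [0, 0, 0], [0, 0, 0]],
  [1, [0, 0, 0], [0, 0, 0]],
], squeeze=70)

```text
t: 4.03
tool_pos: [0.4678, -0.2793, 0.0602]
tool_rot: [2.479, 1.93, -0.0]
contact_force: [-0.9, -0.5, 3.0]
opening: 0.0113
grip_force: 68.7
```

>>> jog_arm([
  [1, [0, 0, 0.02], [0, 0, 0]],
  [1, [0, 0, 0.06], [0, 0, 0]],
  [1, [0, 0, 0.12], [0, 0, 0]],
  [1, [0, 0, 0.19], [0, 0, 0]],
  [1, [0, 0, 0.27], [0, 0, 0]],
  [1, [0, 0, 0.35], [0, 0, 0]],
  [1, [0, 0, 0.42], [0, 0, 0]],
  [1, [0, 0, 0.47], [0, 0, 0]],
  [1, [0, 0, 0.5], [0, 0, 0]],
  [1, [0, 0, 0.51], [0, 0, 0]],
  [1, [0, 0, 0.51], [0, 0, 0]],
  [1, [0, 0, 0.51], [0, 0, 0]],
])

```text
t: 5.03
tool_pos: [0.4671, -0.2786, 0.262]
tool_rot: [-2.476, -1.928, 0.001]
contact_force: [0.5, 0.5, -2.9]
opening: 0.011
grip_force: 68.3
```

>>> jog_arm([
  [1, [-0.001, 0.007, 0], [0, 0, 0.0004]],
  [1, [-0.006, 0.035, 0], [0, 0, 0.002]],
  [1, [-0.014, 0.084, 0], [0, 0, 0.005]],
  [1, [-0.026, 0.155, 0], [0, 0, 0.009]],
  [1, [-0.04, 0.239, 0], [0, 0, 0.013]],
  [1, [-0.056, 0.331, 0], [0, 0, 0.018]],
  [1, [-0.071, 0.422, 0], [0, 0, 0.023]],
  [1, [-0.086, 0.507, 0], [0, 0, 0.028]],
  [1, [-0.099, 0.584, 0], [0, 0, 0.032]],
  [1, [-0.108, 0.641, 0], [0, 0, 0.035]],
  [1, [-0.115, 0.683, 0], [0, 0, 0.038]],
  [1, [-0.119, 0.704, 0], [0, 0, 0.039]],
])

```text
t: 6.03
tool_pos: [0.4188, 0.005, 0.2629]
tool_rot: [-2.351, -2.081, 0.001]
contact_force: [0.2, -0.3, -3.9]
opening: 0.0112
grip_force: 68.3
```

Run:
```python
from h import *
o=ctrl.get_obs();print(o["tool_pos"],R.from_rotvec(o["tool_rot"]).as_matrix().round(3),o["contact_force"],o["q"],o["opening"])
S=grab("wrist")[0];T=grab("scene")[0]
cv=np.zeros((480,800,3),np.uint8);cv[:360,:480]=cv2.resize(S,(480,360));cv[:320,480:]=T[130:450,150:470];save("p3.png",cv)
```

```text
[0.418818   0.00497046 0.26285987] [[ 0.121  0.993 -0.002]
 [ 0.993 -0.121  0.001]
 [ 0.001 -0.002 -1.   ]] [ 0.23500791 -0.34856118 -3.91654987] [-1.66803210e-01 -4.82343716e-01  2.04722834e+00  9.13179582e-04
  1.57857445e+00 -4.50213656e-02] 0.011230899358294516
```

View pics/p3.png

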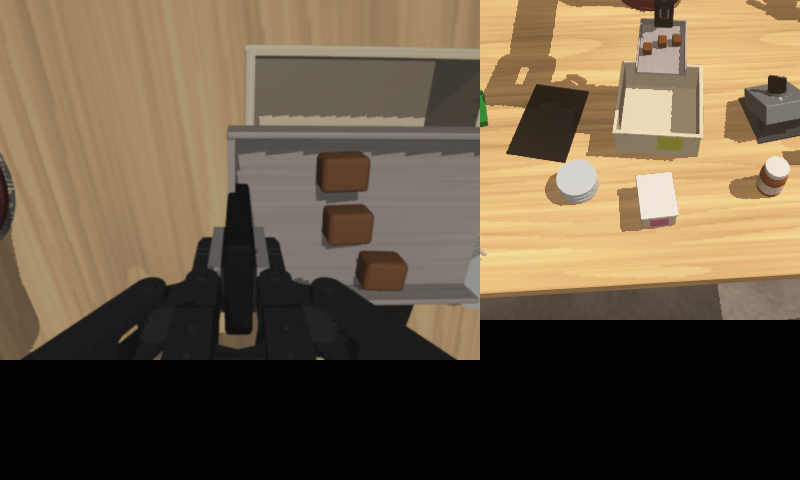

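>>> jog_arm([
  [1, [0, 0, 0], [0.0024, 0.02, 0]],
  [1, [0, 0, 0], [0.006, 0.05, 0]],
  [1, [0, 0, 0], [0.01, 0.08, 0]],
  [1, [0, 0, 0], [0.012, 0.1, 0]],
  [1, [0, 0, 0], [0.014, 0.113, 0]],
  [1, [0, 0, 0], [0.015, 0.124, 0]],
  [1, [0, 0, 0], [0.0165, 0.135, 0]],
  [1, [0, 0, 0], [0.018, 0.146, 0]],
  [1, [0, 0, 0], [0.019, 0.157, 0]],
  [1, [0, 0, 0], [0.0205, 0.168, 0]],
  [1, [0, 0, 0], [0.022, 0.179, 0]],
  [1, [0, 0, 0], [0.023, 0.19, 0]],
])

```text
t: 7.13
tool_pos: [0.4205, 0.0014, 0.2636]
tool_rot: [-1.98, -1.744, 0.545]
contact_force: [-0.6, -0.0, -1.9]
opening: 0.0111
grip_force: 68.7
```

>>> jog_arm([
  [1, [0, 0, 0], [0.0012, 0.01, 0]],
  [1, [0, 0, 0], [0.0025, 0.02, 0]],
  [1, [0, 0, 0], [0.004, 0.03, 0]],
  [1, [0, 0, 0], [0.005, 0.042, 0]],
  [1, [0, 0, 0], [0.005, 0.042, 0]],
  [1, [0, 0, 0], [0.005, 0.042, 0]],
  [1, [0, 0, 0], [0.005, 0.042, 0]],
  [1, [0, 0, 0], [0.005, 0.042, 0]],
])

```text
t: 7.8
tool_pos: [0.4202, 0.0025, 0.2643]
tool_rot: [-1.889, -1.666, 0.643]
contact_force: [-0.2, 0.9, -1.3]
opening: 0.0112
grip_force: 68.8
```

Run:
```python
from h import *
o=ctrl.get_obs();T=R.from_rotvec(o["tool_rot"]).as_matrix();print(o["tool_pos"],T.round(3),o["contact_force"],o["q"],o["opening"])
print("lip",o["tool_pos"]+T@[0,.154,.051])
S=grab("wrist")[0];G=grab("scene")[0];P=grab("top")[0]
cv=np.zeros((600,800,3),np.uint8);cv[:300,:400]=cv2.resize(S,(400,300));cv[:300,400:]=cv2.resize(G[150:300,250:450],(400,300));cv[300:,:400]=cv2.resize(P[190:340,220:420],(400,300));save("p4.png",cv)
```

```text
[0.42016279 0.00251059 0.26429242] [[ 0.124  0.737 -0.664]
 [ 0.992 -0.094  0.08 ]
 [-0.003 -0.669 -0.743]] [-0.20656289  0.88408151 -1.34483418] [-0.15628045  0.01687264  1.73893949 -0.02840563  2.11848744 -0.03664102] 0.011189760485696707
lip [ 0.49978376 -0.00788214  0.12333323]
```

View pics/p4.png

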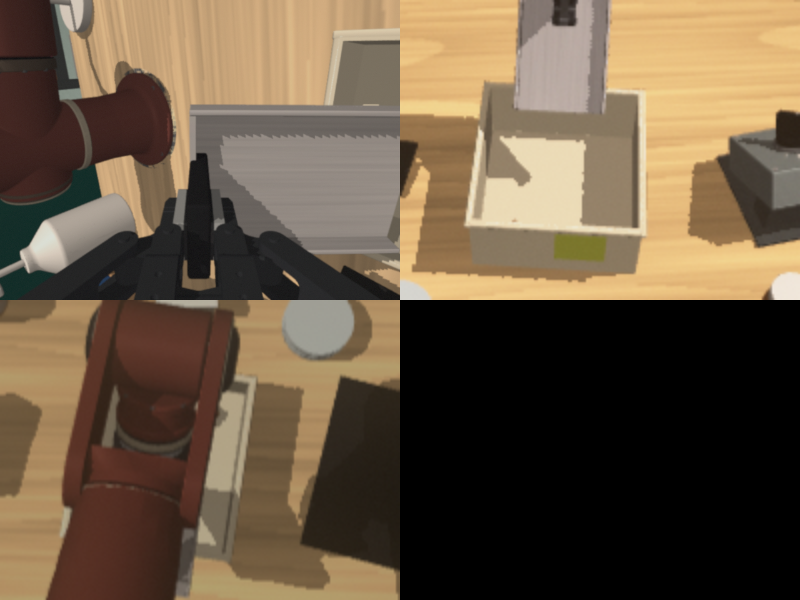

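The wrist and scene views show the tray empty down to the lip. The biscuits must lie by the tub's far wall, hidden in this view, so I'll level the tray, carry it back and check from the top.

>>> jog_arm([
  [1, [0, 0, 0], [-0.002, -0.02, 0]],
  [1, [0, 0, 0], [-0.0065, -0.053, 0]],
  [1, [0, 0, 0], [-0.0105, -0.086, 0]],
  [1, [0, 0, 0], [-0.0145, -0.119, 0]],
  [1, [0, 0, 0], [-0.0185, -0.152, 0]],
  [1, [0, 0, 0], [-0.0225, -0.185, 0]],
  [1, [0, 0, 0], [-0.0265, -0.215, 0]],
  [1, [0, 0, 0], [-0.028, -0.232, 0]],
  [1, [0, 0, 0], [-0.028, -0.232, 0]],
  [1, [0, 0, 0], [-0.028, -0.232, 0]],
])

```text
t: 8.78
tool_pos: [0.4194, 0.0026, 0.2643]
tool_rot: [-2.356, -2.078, 0.001]
contact_force: [0.1, 0.2, -1.5]
opening: 0.0111
grip_force: 68.8
```

>>> jog_arm([
  [1, [0.004, -0.035, 0], [0, 0, -0.002]],
  [1, [0.013, -0.1, 0], [0, 0, -0.006]],
  [1, [0.024, -0.19, 0], [0, 0, -0.011]],
  [1, [0.037, -0.28, 0], [0, 0, -0.016]],
  [1, [0.05, -0.37, 0], [0, 0, -0.021]],
  [1, [0.062, -0.46, 0], [0, 0, -0.026]],
  [1, [0.074, -0.55, 0], [0, 0, -0.031]],
  [1, [0.085, -0.63, 0], [0, 0, -0.035]],
  [1, [0.092, -0.68, 0], [0, 0, -0.038]],
  [1, [0.095, -0.7, 0], [0, 0, -0.039]],
  [1, [0.095, -0.7, 0], [0, 0, -0.039]],
  [1, [0.095, -0.7, 0], [0, 0, -0.039]],
])

```text
t: 9.78
tool_pos: [0.4582, -0.2772, 0.2633]
tool_rot: [-2.477, -1.928, 0.0]
contact_force: [-0.5, 0.5, -2.1]
opening: 0.011
grip_force: 68.7
```

Run:
```python
from h import *
o=ctrl.get_obs();T=R.from_rotvec(o["tool_rot"]).as_matrix();print(o["tool_pos"],T.round(3),o["contact_force"],o["q"],o["opening"])
print("tray centre",o["tool_pos"]+T@[0,.074,.055])
P,K,d,E=grab("top");hsv=cv2.cvtColor(P,cv2.COLOR_RGB2HSV);
m=((hsv[...,1]>140)&(hsv[...,0]<17)).astype(np.uint8);m[:205]=0;m[330:]=0;m[:,:245]=0;m[:,360:]=0
n,l,s,c=cv2.connectedComponentsWithStats(m)
for i in range(1,n):
  if s[i,4]>15: print(s[i],c[i],plane([c[i]],0.02,K,d,E))
save("t5.png",cv2.resize(P[190:340,220:420],(800,600)))
```

```text
[ 0.45816531 -0.27720069  0.26325162] [[ 0.245  0.969 -0.002]
 [ 0.969 -0.245  0.002]
 [ 0.002 -0.002 -1.   ]] [-0.54067748  0.50099072 -2.13385213] [-6.83363738e-01 -1.68549976e-01  1.80300761e+00  5.05922003e-04
  1.50995206e+00 -4.35497154e-01] 0.010963115757980979
tray centre [ 0.52980038 -0.29523828  0.2080786 ]
```

View pics/t5.png

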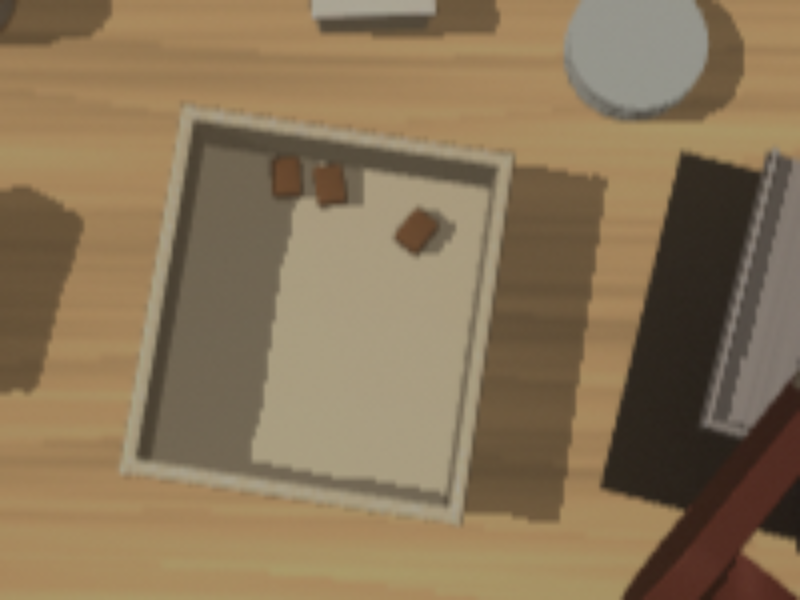

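All three biscuits are in the tub, at crop (287,177), (330,185) and (417,232). The tray is above the mat's middle, so I'll lower it and release.

>>> jog_arm([
  [1, [0, 0, -0.04], [0, 0, 0]],
  [1, [0, 0, -0.12], [0, 0, 0]],
  [1, [0, 0, -0.21], [0, 0, 0]],
  [1, [0, 0, -0.3], [0, 0, 0]],
  [1, [0, 0, -0.37], [0, 0, 0]],
  [1, [0, 0, -0.42], [0, 0, 0]],
  [1, [0, 0, -0.455], [0, 0, 0]],
  [1, [0, 0, -0.48], [0, 0, 0]],
  [1, [0, 0, -0.495], [0, 0, 0]],
  [1, [0, 0, -0.503], [0, 0, 0]],
  [1, [0, 0, -0.508], [0, 0, 0]],
  [1, [0, 0, -0.508], [0, 0, 0]],
])

```text
t: 10.83
tool_pos: [0.4586, -0.2777, 0.0615]
tool_rot: [2.478, 1.93, 0.0]
contact_force: [-0.6, -0.7, -1.7]
opening: 0.0112
grip_force: 68.6
```

>>> jog_arm([
  [1, [0, 0, -0.002], [0, 0, 0]],
  [1, [0, 0, -0.002], [0, 0, 0]],
  [-1, [0, 0, -0.002], [0, 0, 0]],
  [-1, [0, 0, -0.002], [0, 0, 0]],
  [-1, [0, 0, -0.002], [0, 0, 0]],
  [-1, [0, 0, -0.002], [0, 0, 0]],
  [-1, [0, 0, -0.002], [0, 0, 0]],
  [-1, [0, 0, -0.002], [0, 0, 0]],
  [-1, [0, 0, -0.002], [0, 0, 0]],
  [-1, [0, 0, -0.002], [0, 0, 0]],
  [-1, [0, 0, -0.002], [0, 0, 0]],
  [-1, [0, 0, -0.002], [0, 0, 0]],
])

```text
t: 11.83
tool_pos: [0.4581, -0.2775, 0.06]
tool_rot: [-2.479, -1.93, -0.0]
contact_force: [-0.2, -0.9, 0.3]
opening: 0.0857
grip_force: 0.0
```

>>> jog_arm([
  [-1, [0, 0, 0.05], [0, 0, 0]],
  [-1, [0, 0, 0.13], [0, 0, 0]],
  [-1, [0, 0, 0.23], [0, 0, 0]],
  [-1, [0, 0, 0.33], [0, 0, 0]],
  [-1, [0, 0, 0.43], [0, 0, 0]],
  [-1, [0, 0, 0.53], [0, 0, 0]],
  [-1, [0, 0, 0.55], [0, 0, 0]],
  [-1, [0, 0, 0.55], [0, 0, 0]],
])

```text
t: 12.5
tool_pos: [0.4597, -0.2788, 0.2853]
tool_rot: [2.472, 1.924, 0.003]
contact_force: [1.2, 0.5, 0.1]
opening: 0.0852
grip_force: 0.0
```

```bash
cat >> h.py <<'E'
def timer(yaw):
    x=np.array([np.cos(yaw),np.sin(yaw),0]);s,c=np.sin(np.radians(28)),np.cos(np.radians(28))
    n=-s*x+c*np.array([0,0,1]);u=c*x+s*np.array([0,0,1]);return n,u,np.cross(n,u)  # normal, upslope, left
def goal(yaw,phi):
    n,u,l=timer(yaw);x=np.cos(phi)*u+np.sin(phi)*l;return np.c_[x,np.cross(-n,x),-n]
def deltas(pos,Rm):
    o=ctrl.get_obs();dr=(R.from_matrix(Rm)*R.from_rotvec(o["tool_rot"]).inv()).as_rotvec()
    return ((pos-o["tool_pos"])/.4).round(3),(dr/np.pi).round(4)
E
python3 - <<'E'
from h import *
yaw=np.radians(9);n,u,l=timer(yaw)
print(ctrl.get_obs()["tool_pos"],ctrl.get_obs()["q"])
# panel centre: z .082; knob on axis
g=np.array([.527,.275,.115])
print(deltas(g+.14*n,goal(yaw,.7)),g+.14*n)
# tray check from top
P,K,d,E=grab("top"); save("t6.png",P)
hsv=cv2.cvtColor(P,cv2.COLOR_RGB2HSV);m=((P.max(2)>75)&(hsv[...,1]<70)).astype(np.uint8);m[:225]=0;m[335:]=0;m[:,:375]=0;m[:,450:]=0
k=max(cv2.findContours(m,cv2.RETR_EXTERNAL,cv2.CHAIN_APPROX_NONE)[0],key=cv2.contourArea);r=cv2.minAreaRect(k);print(r,plane(cv2.boxPoints(r),.02,K,d,E).round(3),plane([r[0]],.02,K,d,E))
E
```

```text
[ 0.45974021 -0.27881022  0.28533239] [-6.83602986e-01 -1.81885762e-01  1.77822372e+00  2.06870070e-05
  1.53603818e+00 -4.35824448e-01]
(array([ 0.006,  1.359, -0.117]), array([ 0.062 , -0.1434, -0.1447])) [0.46208318 0.26471819 0.23861266]
((409.549072265625, 275.7760009765625), (42.7866096496582, 60.937782287597656), 15.376252174377441) [[ 0.466 -0.22   0.02 ]
 [ 0.62  -0.263  0.02 ]
 [ 0.592 -0.371  0.02 ]
 [ 0.44  -0.326  0.02 ]] [[ 0.52849583 -0.29493314  0.02      ]]
```

The tray is placed at (0.5285,-0.295), on the mat centre. Next is the timer.

>>> jog_arm([
  [-1, [0, 0.04, 0], [0, 0, 0]],
  [-1, [0.002, 0.12, 0], [0, 0, 0]],
  [-1, [0.003, 0.22, 0], [0, 0, 0]],
  [-1, [0.003, 0.32, 0], [0, 0, 0]],
  [-1, [0.003, 0.42, 0], [0, 0, 0]],
  [-1, [0.003, 0.52, 0], [0, 0, 0]],
  [-1, [0.003, 0.62, 0], [0, 0, 0]],
  [-1, [0.003, 0.7, 0], [0, 0, 0]],
])

```text
t: 13.22
tool_pos: [0.4573, 0.0058, 0.2767]
tool_rot: [-2.474, -1.929, 0.005]
contact_force: [0.6, -0.7, -0.3]
opening: 0.0856
grip_force: 0.0
```

>>> jog_arm([
  [-1, [0, 0.08, 0], [0.008, -0.02, -0.02]],
  [-1, [0, 0.16, -0.02], [0.02, -0.045, -0.045]],
  [-1, [0, 0.25, -0.04], [0.03, -0.065, -0.065]],
  [-1, [0, 0.34, -0.06], [0.04, -0.085, -0.085]],
  [-1, [0, 0.43, -0.08], [0.048, -0.11, -0.11]],
  [-1, [0, 0.51, -0.09], [0.055, -0.127, -0.127]],
  [-1, [0, 0.57, -0.1], [0.062, -0.1434, -0.1447]],
  [-1, [0.003, 0.62, -0.11], [0.062, -0.1434, -0.1447]],
  [-1, [0.003, 0.65, -0.117], [0.062, -0.1434, -0.1447]],
  [-1, [0.003, 0.659, -0.117], [0.062, -0.1434, -0.1447]],
  [-1, [0.003, 0.659, -0.117], [0.062, -0.1434, -0.1447]],
])

```text
t: 14.13
tool_pos: [0.4588, 0.2666, 0.23]
tool_rot: [2.671, 1.228, 0.698]
contact_force: [-0.2, -0.1, 0.3]
opening: 0.0855
grip_force: 0.0
```

Run:
```python
from h import *
import pickle
o=ctrl.get_obs();print(o["tool_pos"],R.from_rotvec(o["tool_rot"]).as_matrix().round(3),o["q"])
S=grab("wrist");save("w7.png",S[0]);pickle.dump(S,open("w7.pkl","wb"))
```

```text
[0.45875036 0.2665799  0.22995443] [[ 0.565  0.688  0.456]
 [ 0.743 -0.664  0.081]
 [ 0.358  0.293 -0.886]] [ 0.4474576  -0.4439873   2.12456683 -0.14799596  0.99973503  1.2075411 ]
```

View pics/w7.png

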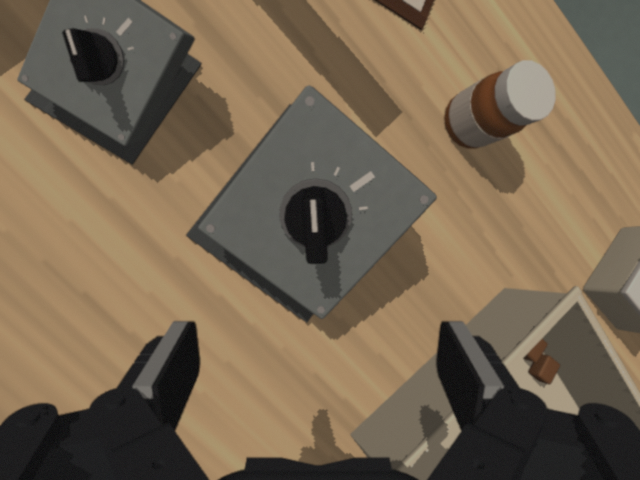

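The wrist view shows the large timer: long mark at (362,182), short ticks at (312,167), (337,171) and (363,209), and the bar's white line running from (313,200) to (315,232), pointing near the 0 tick. From here I measure numerically.

Run:
```python
from h import *
import pickle
W=pickle.load(open("w7.pkl","rb"));T=pickle.load(open("s0.pkl","rb"))["top"];Sc=pickle.load(open("s0.pkl","rb"))["scene"]
def blobs(S,x0,x1,y0,y1,thr):
    h=cv2.cvtColor(S[0],cv2.COLOR_RGB2HSV);m=((h[...,2]>thr)&(h[...,1]<60)).astype(np.uint8);k=np.zeros_like(m);k[y0:y1,x0:x1]=1
    n,l,s,c=cv2.connectedComponentsWithStats(m*k)
    for i in range(1,n):
        if s[i,4]>=3:
            yy,xx=np.where(l==i);w,v=np.linalg.eigh(np.cov(np.c_[xx,yy].T)) if len(xx)>3 else (None,np.eye(2))
            print(s[i].tolist(),c[i].round(1),v[:,1].round(2))
print("wrist");blobs(W,290,400,150,245,135)
print("top");blobs(T,155,212,235,292,115)
print("scene");blobs(Sc,410,480,205,250,170)
corn=np.array([(309,87),(437,199),(322,319),(190,233)],float) # left-up, right-up, right-low, left-low
for yd in (7,9,11):
    n,u,l=timer(np.radians(yd)); 
    def onp(p,c,h=0):
        o,D=ray(p,*W[1:]);return o+D*(((c+h*n-o)@n)/(D@n))[:,None]
    c=np.array([.53,.27,.082])
    for _ in range(20):
        P=onp(corn,c);c2=P.mean(0); o,D=ray([corn.mean(0)],*W[1:]); c=o+D[0]*((.082-o[2])/D[0,2]) if _==0 else c2+ (0.082-c2[2])*n/n[2]
    print(yd,c.round(4),[np.linalg.norm(P[i]-P[i-1]).round(4) for i in range(4)],((P-c)@np.c_[u,l]).round(4).tolist())
```

```text
wrist
[311, 162, 3, 9, 22] [312.1 166. ] [0.08 1.  ]
[334, 167, 5, 8, 22] [336.3 170.8] [-0.42  0.91]
[350, 172, 24, 19, 185] [361.9 181.1] [-0.82  0.57]
[311, 200, 6, 32, 132] [313.3 215.7] [0.07 1.  ]
[359, 207, 8, 3, 20] [362.3 207.9] [-0.99  0.14]
top
[180, 248, 3, 7, 19] [181. 251.] [-0.11  0.99]
scene
[449, 227, 3, 3, 6] [450.  227.8] [-0.8 -0.6]
7 [0.5342 0.2829 0.082 ] [np.float64(0.1341), np.float64(0.1167), np.float64(0.1257), np.float64(0.1196)] [[0.0626, 0.0599], [0.0672, -0.0567], [-0.0584, -0.061], [-0.0715, 0.0579]]
9 [0.5342 0.2827 0.082 ] [np.float64(0.1337), np.float64(0.117), np.float64(0.1261), np.float64(0.1199)] [[0.0645, 0.0581], [0.0654, -0.0589], [-0.0607, -0.0593], [-0.0692, 0.0602]]
11 [0.5343 0.2825 0.082 ] [np.float64(0.1332), np.float64(0.1174), np.float64(0.1265), np.float64(0.1201)] [[0.0662, 0.0562], [0.0636, -0.0611], [-0.0629, -0.0576], [-0.0669, 0.0625]]
```

Run:
```python
from h import *
import pickle
W=pickle.load(open("w7.pkl","rb"));A=pickle.load(open("s0.pkl","rb"))
def r1(p,S): o,D=ray([p],*S[1:]);return o,D[0]
m=(361.9,181.1)
M,res=tri([r1(m,W),r1((181,251),A["top"]),r1((450,227.8),A["scene"])]);print("mark",M,res)
print("mark wr+top",tri([r1(m,W),r1((181,251),A["top"])]))
yaw=np.radians(9.5);n,u,l=timer(yaw)
def onp(p,h,M=M):
    o,D=ray(p,*W[1:]);return (o+D*(((M+h*n-o)@n)/(D@n))[:,None]-M)@np.c_[u,l]
t=[(312.1,166),(336.3,170.8),m,(362.3,207.9)];dr=[(.08,1),(-.42,.91),(-.82,.57),(-.99,.14)]
P=onp(t,0);print("ticks u,l",P.round(4).tolist())
Q=onp([(a[0]+5*b[0],a[1]+5*b[1]) for a,b in zip(t,dr)],0)-P
print("dirs",np.degrees(np.arctan2(-Q[:,1],-Q[:,0])).round(1))
# axis by tick radii: 3 short ticks on a circle about axis, mark at 40mm; use axis=mark-40u
ax=np.array([-.04,0]);V=P-ax;print("r",np.linalg.norm(V,axis=1),np.degrees(np.arctan2(V[:,1],V[:,0])))
L=onp([(313.3-.07*15,215.7-15),(313.3,215.7),(313.3+.07*15,215.7+15)],.045);print("line",L.round(4),"rel axis",(L-ax).round(4),np.degrees(np.arctan2(*(L[0]-L[2])[[1,0]])))
G=M-.04*u+.033*n;print("grip",G,"centre panel",M-.04*u)
```

```text
mark [0.5696385  0.27758777 0.10123408] [np.float64(0.0016312967378863728), np.float64(0.0010016101308975775), np.float64(0.0011314339790081524)]
mark wr+top (array([0.56940436, 0.2780693 , 0.10256267]), [np.float64(0.0011887596644707518), np.float64(0.0011887596644706826)])
ticks u,l [[-0.0126, 0.0341], [-0.0045, 0.0192], [0.0014, 0.0008], [-0.0128, -0.0122]]
dirs [ 44.   15.7 -14.4 -41.8]
r [0.04373978 0.04034792 0.04143397 0.02980363] [ 51.27664653  28.39506442   1.17445249 -24.11631978]
line [[-0.0221  0.0249]
 [-0.0289  0.0185]
 [-0.0358  0.012 ]] rel axis [[0.0179 0.0249]
 [0.0111 0.0185]
 [0.0042 0.012 ]] 43.371158412398756
grip [0.51952487 0.26920162 0.11159248] centre panel [0.53480496 0.27175863 0.08245521]
```

The ticks sit at 44°, 15.7°, -14.4° and -41.8° on the panel, in steps of about 0.5 rad. The axis point is (0.5343,0.2817,0.083), which matches the panel centre. The bar is at 43.4°, so q is about 0 and it needs a 1.0 rad clockwise turn.

Run:
```python
from h import *
yaw=np.radians(9.5);n,u,l=timer(yaw);M=np.array([.56964,.27759,.10123])
ax=M-.0387*u+.0099*l; print(ax,n)
G=goal(yaw,np.radians(43.4))
print(deltas(ax+.106*n,G),deltas(ax+.036*n,G), "step",(-.07*n/.4).round(4),"turn/rad",(-n/np.pi).round(4))
```

```text
[0.53430458 0.28171454 0.08306145] [-0.46303304 -0.07748516  0.88294759]
(array([ 0.065,  0.019, -0.136]), array([-0.0103, -0.0036,  0.0174])) (array([ 0.146,  0.032, -0.29 ]), array([-0.0103, -0.0036,  0.0174])) step [ 0.081   0.0136 -0.1545] turn/rad [ 0.1474  0.0247 -0.2811]
```

>>> jog_arm([
  [-1, [0.03, 0.01, -0.06], [-0.005, -0.002, 0.008]],
  [-1, [0.065, 0.019, -0.136], [-0.0103, -0.0036, 0.0174]],
  [-1, [0.065, 0.019, -0.136], [-0.0103, -0.0036, 0.0174]],
  [-1, [0.085, 0.022, -0.175], [-0.0103, -0.0036, 0.0174]],
  [-1, [0.105, 0.026, -0.213], [-0.0103, -0.0036, 0.0174]],
  [-1, [0.125, 0.029, -0.25], [-0.0103, -0.0036, 0.0174]],
  [-1, [0.139, 0.031, -0.277], [-0.0103, -0.0036, 0.0174]],
  [-1, [0.146, 0.032, -0.29], [-0.0103, -0.0036, 0.0174]],
  [-1, [0.146, 0.032, -0.29], [-0.0103, -0.0036, 0.0174]],
  [-1, [0.146, 0.032, -0.29], [-0.0103, -0.0036, 0.0174]],
  [-1, [0.146, 0.032, -0.29], [-0.0103, -0.0036, 0.0174]],
])

```text
t: 15.1
tool_pos: [0.5194, 0.2788, 0.1186]
tool_rot: [2.612, 1.297, 0.704]
contact_force: [0.8, -0.7, 0.1]
opening: 0.0854
grip_force: 0.0
```

Run:
```python
from h import *
import pickle
yaw=np.radians(9.5);n,u,l=timer(yaw);M=np.array([.56964,.27759,.10123]);ax=M-.0387*u+.0099*l
o=ctrl.get_obs();T=R.from_rotvec(o["tool_rot"]).as_matrix();print(deltas(ax+.036*n,goal(yaw,np.radians(43.4))),o["contact_force"],o["q"])
S=grab("wrist");pickle.dump(S,open("w8.pkl","wb"))
h=cv2.cvtColor(S[0],cv2.COLOR_RGB2HSV);m=((h[...,2]>135)&(h[...,1]<60)).astype(np.uint8);m[:200]=0
nn,lb,s,c=cv2.connectedComponentsWithStats(m)
for i in range(1,nn):
    if s[i,4]>15:print(s[i].tolist(),c[i].round(1))
print("expected line ends",proj([ax+.045*n+r*(np.cos(np.radians(43.4))*u+np.sin(np.radians(43.4))*l) for r in(.001,.023)],*S[1:]), "mark",proj([M],*S[1:]))
```

```text
(array([-0.004,  0.   , -0.009]), array([-0.0008,  0.0016,  0.0004])) [ 0.77890161 -0.66349342  0.06307491] [ 0.41885616 -0.15330487  2.09667669 -0.17843067  0.72538364  1.17315162]
[308, 220, 5, 15, 75] [310. 227.]
[345, 230, 11, 15, 79] [350.1 236.8]
[370, 240, 44, 32, 563] [391.3 255.4]
[485, 285, 11, 9, 57] [490.1 288.7]
[383, 295, 14, 6, 74] [389.2 297.2]
[305, 306, 9, 54, 483] [309.  332.4]
[130, 311, 10, 9, 45] [135.  315.4]
[308, 439, 6, 7, 23] [310.4 442.3]
expected line ends [[307.37074896 366.39418326]
 [306.56150966 307.26144019]] mark [[390.18668992 258.83631212]]
```

Predicted and seen marks agree within about 1 mm. I'll close gently on the bar.

>>> jog_arm([
  [-1, [0.001, 0, -0.004], [0, 0, 0]],
  [1, [0.001, 0, -0.004], [0, 0, 0]],
  [1, [0.001, 0, -0.004], [0, 0, 0]],
  [1, [0.001, 0, -0.004], [0, 0, 0]],
  [1, [0.001, 0, -0.004], [0, 0, 0]],
  [1, [0.001, 0, -0.004], [0, 0, 0]],
  [1, [0.001, 0, -0.004], [0, 0, 0]],
  [1, [0.001, 0, -0.004], [0, 0, 0]],
  [1, [0.001, 0, -0.004], [0, 0, 0]],
  [1, [0.001, 0, -0.004], [0, 0, 0]],
  [1, [0.001, 0, -0.004], [0, 0, 0]],
  [1, [0.001, 0, -0.004], [0, 0, 0]],
], squeeze=35)

```text
t: 16.15
tool_pos: [0.518, 0.2799, 0.1152]
tool_rot: [2.616, 1.299, 0.699]
contact_force: [-8.1, 3.2, 3.9]
opening: 0.0137
grip_force: 37.4
```

>>> jog_arm([
  [1, [0, 0, 0], [0.0123, 0.0021, -0.0234]],
  [1, [0, 0, 0], [0.0246, 0.0041, -0.0469]],
  [1, [0, 0, 0], [0.0369, 0.0062, -0.0703]],
  [1, [0, 0, 0], [0.0491, 0.0082, -0.0937]],
  [1, [0, 0, 0], [0.0614, 0.0103, -0.1171]],
  [1, [0, 0, 0], [0.0737, 0.0124, -0.1406]],
  [1, [0, 0, 0], [0.086, 0.0144, -0.164]],
  [1, [0, 0, 0], [0.0983, 0.0165, -0.1874]],
  [1, [0, 0, 0], [0.1106, 0.0185, -0.2108]],
  [1, [0, 0, 0], [0.1228, 0.0206, -0.2343]],
  [1, [0, 0, 0], [0.1351, 0.0226, -0.2577]],
  [1, [0, 0, 0], [0.1474, 0.0247, -0.2811]],
])

```text
t: 17.15
tool_pos: [0.5181, 0.2795, 0.1152]
tool_rot: [-2.954, 0.122, -0.721]
contact_force: [-8.8, 1.8, 4.3]
opening: 0.0134
grip_force: 37.5
```

>>> jog_arm([
  [1, [0, 0, 0], [0, 0, 0]],
  [1, [0, 0, 0], [0, 0, 0]],
  [1, [0, 0, 0], [0, 0, 0]],
  [-1, [0, 0, 0], [0, 0, 0]],
  [-1, [0, 0, 0], [0, 0, 0]],
  [-1, [0, 0, 0], [0, 0, 0]],
  [-1, [0, 0, 0], [0, 0, 0]],
  [-1, [0, 0, 0], [0, 0, 0]],
  [-1, [0, 0, 0], [0, 0, 0]],
  [-1, [0, 0, 0], [0, 0, 0]],
  [-1, [0, 0, 0], [0, 0, 0]],
])

```text
t: 18.07
tool_pos: [0.5194, 0.2788, 0.1156]
tool_rot: [-2.955, 0.116, -0.726]
contact_force: [-0.3, 0.1, 0.3]
opening: 0.0857
grip_force: 0.0
```

>>> jog_arm([
  [-1, [-0.02, -0.003, 0.04], [0, 0, 0]],
  [-1, [-0.06, -0.01, 0.115], [0, 0, 0]],
  [-1, [-0.1, -0.017, 0.19], [0, 0, 0]],
  [-1, [-0.14, -0.023, 0.265], [0, 0, 0]],
  [-1, [-0.146, -0.024, 0.28], [0, 0, 0]],
  [-1, [-0.146, -0.024, 0.28], [0, 0, 0]],
  [-1, [-0.146, -0.024, 0.28], [0, 0, 0]],
])

```text
t: 18.65
tool_pos: [0.4609, 0.2693, 0.2275]
tool_rot: [-2.955, 0.116, -0.727]
contact_force: [0.3, -0.3, -0.1]
opening: 0.0854
grip_force: 0.0
```

Run:
```python
from h import *
yaw=np.radians(9.5);n,u,l=timer(yaw);M=np.array([.56964,.27759,.10123]);ax=M-.0387*u+.0099*l
o=ctrl.get_obs();print(o["tool_pos"],o["contact_force"],o["opening"])
S=grab("wrist");save("w9.png",S[0])
h=cv2.cvtColor(S[0],cv2.COLOR_RGB2HSV);m=((h[...,2]>130)&(h[...,1]<60)).astype(np.uint8)
print("mark at",proj([M],*S[1:]),"axis top",proj([ax+.045*n],*S[1:]))
nn,lb,s,c=cv2.connectedComponentsWithStats(m);pm=proj([ax],*S[1:])[0]
for i in range(1,nn):
    if 10<s[i,4]<900 and np.linalg.norm(c[i]-pm)<90:
        yy,xx=np.where(lb==i);w,v=np.linalg.eigh(np.cov(np.c_[xx,yy].T));d=v[:,1]*8
        def onp(p,hh):
            O,D=ray([p],*S[1:]);return ((O+D[0]*(((M+hh*n-O)@n)/(D[0]@n))-ax)@np.c_[u,l])
        for hh in(0,.045):
            a,b=onp(c[i]-d,hh),onp(c[i]+d,hh);print(s[i].tolist(),c[i].round(1),hh,((a+b)/2).round(4),np.degrees(np.arctan2(*(b-a)[::-1])).round(1))
```

```text
[0.46089505 0.26926056 0.22746332] [ 0.25907326 -0.25425169 -0.05956962] 0.08543191147042611
mark at [[318.48662529 166.44656322]] axis top [[318.24047014 244.10179769]]
[313, 152, 8, 27, 214] [316.5 164.9] 0 [ 0.04   -0.0088] 165.9
[313, 152, 8, 27, 214] [316.5 164.9] 0.045 [ 0.047  -0.0107] 165.9
[290, 176, 6, 8, 27] [292.9 179.6] 0 [0.0342 0.0094] -167.0
[290, 176, 6, 8, 27] [292.9 179.6] 0.045 [0.0421 0.0046] -167.0
[338, 176, 6, 8, 26] [340.2 179.6] 0 [ 0.0263 -0.0222] 139.9
[338, 176, 6, 8, 26] [340.2 179.6] 0.045 [ 0.0354 -0.022 ] 139.9
[272, 193, 8, 6, 24] [275.4 195.8] 0 [0.0262 0.0241] 45.0
[272, 193, 8, 6, 24] [275.4 195.8] 0.045 [0.0353 0.0171] 45.0
[315, 209, 4, 31, 124] [316.5 224. ] 0 [-0.0007  0.0014] 165.9
[315, 209, 4, 31, 124] [316.5 224. ] 0.045 [ 0.0127 -0.0021] 165.9
```

The pointer line and the long mark are parallel (both 165.9°), so the selector is at about 1.0. The arm is clear, and the tray and biscuits were verified earlier. I'll hand in.

```bash
python3 -c "
from station import ctrl
print(ctrl.finish_job())"
```

```text
the job is handed in; nothing more can be done
None
```

I handed the job in at about 18.7 s of robot time: all three biscuits are in the tub, the empty tray is back on the middle of its mat, and the selector is at the long mark; no verdict was returned.

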